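Stand the fallen bottle up and close the row

TASK

One of the three amber bottles in the bench rack has toppled and lies in the lane with its cap sticking out between the two end posts. Stand it back on its base in the lane without knocking any other bottle over, then slide the blue follower up behind the row until the three bottles stand snug, one against the next, against the end posts. Do not ram the row, and leave the other things on the bench where they are.

Things in the scene. Friction and masses are not known exactly. Their poses are not given: they have to be found in the camera images.
- bottle_lane: fixed aluminium bottle rack on legs, 75 mm wide (104 mm over the feet), 353 mm long. Origin on the bench under mid-lane at the inner face of the two end posts; y runs along the lane away from the posts, x across, z up. The flat lane floor is 40 mm above the bench, y = -4 to 349 mm. Clear side panels, 44 mm tall above the floor, leave 60 mm between them. Beyond the posts (-y) is open bench
- lane_mouth (a point): lane floor, mid-width, at the inner face of the end posts; axes as the rack's. The posts (4 mm thick, 58 mm above the floor) leave a 46 mm wide notch between them, open down to the floor: a standing bottle is stopped by them with its base centre about 15 mm behind their inner face; a lying bottle's neck and cap reach out through the notch
- fallen_bottle: amber bottle, white cap, 55 mm across, 114 mm tall, 0.26 kg: straight to 68 mm, then a cone to the 24 mm wide cap at 100 mm; origin mid-base, z along its axis to the cap. It lies on the lane floor, cap towards the posts, base 80 to 87 mm behind their inner face; 23 to 30 mm of neck and cap overhang outside, the cap's underside 15 mm above floor level. It tips about its base's lower edge and past 60 degrees drops upright by itself
- bottle_near: amber bottle, white cap, 55 mm across, 114 mm tall, 0.26 kg: straight to 68 mm, then a cone to the 24 mm wide cap at 100 mm; origin mid-base, z along its axis to the cap. It stands in the lane, its side 35 to 60 mm behind the fallen bottle's base; pushed low, it slides
- bottle_far: amber bottle, white cap, 55 mm across, 114 mm tall, 0.26 kg: straight to 68 mm, then a cone to the 24 mm wide cap at 100 mm; origin mid-base, z along its axis to the cap. It stands in the lane behind bottle_near
- row_follower (a joint): slide of the blue follower, in m: grows towards the end posts; its front face stands (310 mm - value) behind the posts' inner face. Range 0 to 0.19. It stays where left; friction about 1.5 N, the row adds 4 to 6 N. With the three bottles standing snug its face is about 150 mm behind the posts
- follower_face (a point): front face (towards the bottles) of the follower, mid-width, 45 mm above the lane floor; axes as the rack's. The follower is a blue upright plate 54 mm wide, 86 mm tall above the lane floor, 4 mm thick, with a 34 mm long, 9 mm high foot behind it and a flange folded back 16 mm along its top
- follower_back (a point): back of the follower's plate, mid-width, 60 mm above the lane floor, 4 mm behind its front face: a place to push it towards the posts. The top flange overhangs it by 12 mm, 83 mm above the floor
- wash_bottle: white squeeze wash bottle with a red bent spout, 65x78x175 mm, standing; a bystander; origin at the centre of its base
- blue_jar: white sample jar with blue lid, 58 mm across, 83 mm tall, standing; a bystander; origin at the centre of its base
- green_jar: white sample jar with green lid, 52 mm across, 67 mm tall, standing; a bystander; origin at the centre of its base
- dark_vial: glass vial with black cap, 27 mm across, 56 mm tall, standing; a bystander; origin at the centre of its base
- brass_weight: small brass weight with a knob, 25 mm across, 30 mm tall, standing; a bystander; origin at the centre of its base
Things that resemble listed ones, but are neither listed nor needed, are in the scene too. What is shaped like the bottle_far but yellow is not meant.

How it is judged:
On the way:
1. the fallen bottle stands upright on its base in the lane (angle between fallen_bottle's own z axis and vertical below 0.1 rad and z of fallen_bottle in the frame of bottle_lane between 0.035 and 0.046 m and x of fallen_bottle in the frame of bottle_lane between -0.012 and 0.012 m and y of fallen_bottle in the frame of bottle_lane between 0 and 0.2 m), for 0.3 s.
At the end, for the whole second after the job is handed in: all three bottles upright (within 0.1 rad) on the lane floor, at rest, in their order, the formerly fallen one at the end posts, and the follower's face no more than 158 mm behind the inner face of the posts (row snug, at most about 8 mm of slack in all) (angle between each of fallen_bottle, bottle_near, bottle_far's own z axis and vertical below 0.1 rad and z of fallen_bottle in the frame of bottle_lane between 0.035 and 0.046 m and x of fallen_bottle in the frame of bottle_lane between -0.012 and 0.012 m and y of fallen_bottle in the frame of bottle_lane between 0.005 and 0.03 m and linear speed of each of fallen_bottle, bottle_near, bottle_far below 0.02 m/s and z of bottle_near in the frame of bottle_lane between 0.035 and 0.046 m and x of bottle_near in the frame of bottle_lane between -0.012 and 0.012 m and y of bottle_near in the frame of bottle_lane between 0.06 and 0.085 m and z of bottle_far in the frame of bottle_lane between 0.035 and 0.046 m and x of bottle_far in the frame of bottle_lane between -0.012 and 0.012 m and y of bottle_far in the frame of bottle_lane between 0.11 and 0.14 m and y of follower_face in the frame of bottle_lane below 0.158 m); the robot touches nothing.
It fails at once if a standing bottle is knocked over (angle between any of bottle_near, bottle_far's own z axis and vertical above 0.5 rad).
It fails at once if the row is rammed (more than 45 N between follower and bottle) (contact force between row_follower and bottle_far above 45 N).
It fails at once if a bystander is moved by more than 30 mm (distance of any of wash_bottle, blue_jar, green_jar, dark_vial, brass_weight from where it was at the start of the episode above 0.03 m).
It also fails if it takes over 58 s, if anything falls off the work surface, if the arm or the gripper's body presses on something with over 40 N, if the wrist force passes 120 N, or if a joint passes its speed limit or range.

ROBOT

A 6-joint arm with a two-finger parallel gripper is mounted at the origin on a cart in front of the work surface, level with it; the furniture and walls round the work are solid. World frame = base frame: x ahead of the robot, y to its left, z up, the work surface at z = 0. Lengths are in m, angles in rad, forces in N, time in s.
With the tool pointing down it reaches from about 0.35 to 0.85 m from the base axis. Payload 8.1 kg.
Tool frame: the origin (TCP) lies between the finger pads; the fingertips stand 14 mm ahead of it and the grasp point (between the pads) lies 5 mm behind it; z points along the fingers, y is the line along which they close (so a half turn about z gives the same grasp; the last joint's range is limited). The gripper opens to 93 mm and grips with 3 to 60 N. Pads are 15 mm wide; open, the fingers measure 128 mm over their backs; the gripper's body (75 mm by 188 mm) begins 65 mm behind the grasp point.
Start: joints at [1.253, 0.13, 1.488, -0, 1.523, -0.085], TCP at [0.138, 0.584, 0.233] pointing down, gripper open.
Joint ranges: [-2.96, 2.96], [-0.89, 2.26], [0.02, 2.5], [-1.34, 4.48], [0, 2.73], [-2.66, 2.66]. Speed limits (rad/s): [2.39, 2.39, 2.79, 3.14, 3.14, 3.14].

INTERFACE

Orientations are given as a rotation vector (axis times angle).
In Python, from plant import robot gives the robot as it stands.
- The arm moves only by the tool arm_command, never from a script. Its argument "targets" is a list of rows, each an object of numbers: "x", "y", "z": the shift along the world's x, y, z in units of 500 mm (1.0 is 500 mm); "rx", "ry", "rz": the turn, a rotation vector about the world's x, y, z in units of 2 rad (1.0 is 2 rad); "claw": the closure in counts, from 0 (fully open) to 255 (shut). In form: [{"x": .., "y": .., "z": .., "rx": .., "ry": .., "rz": .., "claw": ..}, ...]. A call has 1 to 10 rows; each row is the pose to reach, as a shift and turn from the pose commanded when the call began; what a row does not reach only later rows make up. A row lasts 1/12 s, in which the tool goes at most 41.7 mm and 7.16 degrees, less where a joint would pass 70% of its speed; a pose out of reach is approached as far as the arm can. A call with a number of a shift or a turn outside -1 to 1 is refused whole. A call with a gripper value outside its range is refused whole. The fingers move at their own pace and stop on an object; "squeeze" is the grip in N (left out, the last holds). Time passes only in rows, so rows that repeat a pose let the fingers close. It gives the time, the measured TCP pose, the force, the opening and the grip force at its end, in the units of the state.
- robot.read_state(): the state, without advancing time (a new reading comes with each control period).
- robot.read_camera(name): name is "side" or "top"; returns (picture, depth): 400x640x3 uint8, red, green, blue; 400x640 float32, m along the optical axis (not along the pixel's ray), 0 where there is no reading.
- robot.get_calibration(name): a dict with "intrinsics" (3x3 intrinsics, pixels), "origin" and "orientation" of the camera in the world. Camera axes: x right, y up, looking along -z (the intrinsics and any distortion apply to the point x, -y, -z); pixel columns grow to the right and rows downward; lengths in m; the calibration is good to about 2 mm. A picture is of the moment at which its call begins. get_calibration takes no time and is no camera call.
- robot.close_job(): hands the job in; it is judged then, once.
The state is a dict: "t": time; "q": joint angles; "dq": joint speeds; "joint_torque": joint torques, N m; "tool_pos": TCP position; "orientation": TCP orientation; "force": force on the tool from outside, world axes, zero at the start; "wrist_torque": the same for the moment, N m; "opening": finger opening in m; "gripper_force": force on a finger pad.
Only numpy, scipy, OpenCV 4.12 (cv2) and the standard library are available. Lean on these libraries where they do the work, as an engineer would, in place of code of your own. Each camera call takes 0.05 s, during which the arm holds its last target. There are 200 camera calls.

## Working session

There is one attempt and no reset: what is moved stays moved. The work goes in short steps, Python scripts to look and compute and a tool call to move; the robot and the scene stay as the last step left them, time stands still between calls to the robot, and variables do not carry over. Pictures are saved under pics/ and viewed, at most 10 in all, crops included, and the job is handed in when it is done.

Besides the shell and the picture viewer there is one more tool, called after "Request:" as name(argument=value, ...), one argument or row to a line, values as JSON. arm_command: Moves the arm, as the interface text tells. Shifts and turns lie within -1 to 1; 1 stands for 500 mm of shift or 2 rad of turn. Its arguments: {"type":"object","properties":{"targets":{"type":"array","items":{"type":"object","properties":{"x":{"type":"number","minimum":-1,"maximum":1},"y":{"type":"number","minimum":-1,"maximum":1},"z":{"type":"number","minimum":-1,"maximum":1},"rx":{"type":"number","minimum":-1,"maximum":1},"ry":{"type":"number","minimum":-1,"maximum":1},"rz":{"type":"number","minimum":-1,"maximum":1},"claw":{"type":"number"}}}},"squeeze":{"type":"number"}},"required":["targets"]}

```bash
mkdir -p pics
cat > h.py <<'E'
import numpy as np, cv2
from plant import robot
from scipy.spatial.transform import Rotation as R
def rot(o):
    o=np.array(o,float)
    return o if o.shape==(3,3) else (R.from_rotvec(o).as_matrix() if o.size==3 else R.from_quat(o).as_matrix())
def look(n,f=None):
    im,d=robot.read_camera(n)
    if f: cv2.imwrite('pics/'+f,im[...,::-1])
    c=robot.get_calibration(n); K=np.array(c['intrinsics'])
    v,u=np.mgrid[:im.shape[0],:im.shape[1]]
    p=np.stack([(u-K[0,2])/K[0,0]*d,-(v-K[1,2])/K[1,1]*d,-d],-1)
    P=p@rot(c['orientation']).T+np.array(c['origin'])
    P[d==0]=np.nan
    return im,P
E
python3 - <<'E'
from h import *
for n in('top','side'):
    im,P=look(n,n+'0.png'); np.save(n+'0.npy',P); print(robot.get_calibration(n))
s=robot.read_state();print(s)
E
```

```text
{'intrinsics': array([[421.68421241,   0.        , 316.35022638],
       [  0.        , 421.68421241, 202.00841286],
       [  0.        ,   0.        ,   1.        ]]), 'origin': array([0.40064646, 0.07162748, 1.32354198]), 'orientation': array([ 0.12106656, -0.1231181 , -1.57910434])}
{'intrinsics': array([[450.28029351,   0.        , 313.94124171],
       [  0.        , 450.28029351, 199.95079708],
       [  0.        ,   0.        ,   1.        ]]), 'origin': array([-0.02292644,  1.2229966 ,  0.71168637]), 'orientation': array([ 0.34297312, -1.44152686, -2.26203582])}
{'t': 0.1, 'q': array([ 1.25261031e+00,  1.31122901e-01,  1.48915127e+00, -3.18851151e-05,
        1.52300143e+00, -8.53947258e-02]), 'dq': array([-0.00117254, -0.00210574, -0.00229478, -0.00074008,  0.00041681,
       -0.00100299]), 'joint_torque': array([ 1.30061337e-03, -5.61339462e+01, -4.93098629e+01,  7.69367558e-02,
        2.90804857e-02, -5.88943021e-05]), 'tool_pos': array([0.13825013, 0.58335443, 0.23168057]), 'orientation': array([-3.64804500e-01, -3.12003079e+00,  2.59969299e-03]), 'force': array([-0.08308378, -0.59455151, -0.55222655]), 'wrist_torque': array([ 0.01508046, -0.0058921 ,  0.0392323 ]), 'gripper_force': 0.0, 'opening': 0.09297891460981761}
```

View pics/top0.png

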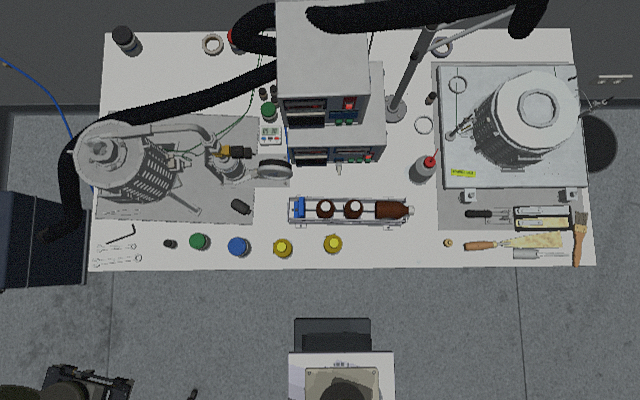

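View pics/side0.png

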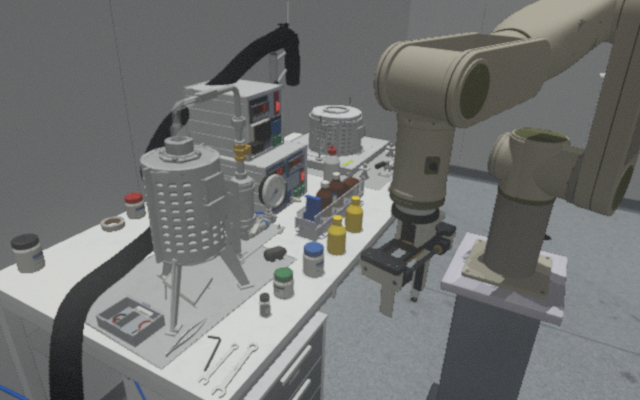

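Top view: rack along image columns 288–412 at row ~210, with the follower at (299,207), standing caps at (325,207) and (352,206), and the fallen bottle at (375–412,211), cap to the right (world −y). The wash bottle is at (425,170). Now measuring from depth.

Run:
```python
from h import *
P=np.load('top0.npy'); im=cv2.imread('pics/top0.png')
S=np.load('side0.npy')
np.set_printoptions(precision=4,suppress=True,linewidth=150)
for n,(u,v) in dict(fol=(299,207),cap1=(325,206),cap2=(352,206),fall=(390,210),capf=(411,211),bench=(380,240),wash=(425,172),brass=(447,243),yel1=(283,248),yel2=(333,243)).items(): print(n,P[v,u])
print('row scan fallen v=210'); print(np.c_[np.arange(370,420,2),P[210,370:420:2]])
print('col scans');
for u in(312,338,370,380,395,405): 
    print(u,[(v,)+tuple(P[v,u].round(3)) for v in range(190,232,2)])
hsv=cv2.cvtColor(im,cv2.COLOR_BGR2HSV)
def st(name,m,zmin,zmax,box):
    m=m&(P[...,2]>zmin)&(P[...,2]<zmax); M=np.zeros_like(m); u0,v0,u1,v1=box; M[v0:v1,u0:u1]=1; m&=M
    q=P[m]; print(name,len(q),q.min(0),q.max(0),np.median(q,0))
H,Sa,V=[hsv[...,i].astype(int) for i in range(3)]
st('folblue',(H>95)&(H<125)&(Sa>120),.05,.2,(285,190,320,230))
w=(Sa<60)&(V>150)
st('capA',w,.14,.17,(315,195,337,220)); st('capB',w,.14,.17,(342,195,365,220)); st('capF',w,.03,.1,(405,200,418,222))
amb=(H<15)&(Sa>100)&(V<170)
st('fallamb',amb,.03,.1,(366,195,415,225))
c=cv2.imread('pics/top0.png')[150:255,270:460]; cv2.imwrite('pics/topc.png',cv2.resize(c,None,fx=4.2,fy=4.2,interpolation=cv2.INTER_CUBIC))
```

```text
fol [0.5744 0.119  0.1241]
cap1 [0.5716 0.045  0.1571]
cap2 [ 0.5713 -0.0309  0.1532]
fall [ 0.5669 -0.1479  0.0923]
capf [ 0.5651 -0.2129  0.0778]
bench [ 0.4849 -0.1293  0.0001]
wash [ 0.6741 -0.2496  0.1196]
brass [ 0.4722 -0.3333  0.0173]
yel1 [0.4581 0.1655 0.116 ]
yel2 [0.4705 0.0228 0.1171]
row scan fallen v=210
[[370.       0.5746  -0.0956   0.0409]
 [372.       0.5747  -0.1019   0.0396]
 [374.       0.5742  -0.1076   0.0428]
 [376.       0.5699  -0.1092   0.0742]
 [378.       0.5666  -0.1117   0.098 ]
 [380.       0.5668  -0.1179   0.0955]
 [382.       0.5673  -0.1244   0.0919]
 [384.       0.5671  -0.1301   0.0927]
 [386.       0.5662  -0.135    0.0989]
 [388.       0.5664  -0.1412   0.0966]
 [390.       0.5669  -0.1479   0.0923]
 [392.       0.567   -0.1539   0.0914]
 [394.       0.5668  -0.1597   0.0921]
 [396.       0.5666  -0.1654   0.0929]
 [398.       0.5667  -0.1715   0.0921]
 [400.       0.566   -0.1765   0.0963]
 [402.       0.5662  -0.1828   0.0944]
 [404.       0.5676  -0.191    0.0836]
 [406.       0.5683  -0.1981   0.0781]
 [408.       0.5682  -0.204    0.0781]
[... 8083 characters left out ...]
 np.float64(0.094)), (224, np.float64(0.534), np.float64(-0.21), np.float64(0.001)), (226, np.float64(0.528), np.float64(-0.21), np.float64(-0.002)), (228, np.float64(0.522), np.float64(-0.209), np.float64(-0.001)), (230, np.float64(0.515), np.float64(-0.209), np.float64(0.002))]
folblue 118 [0.55   0.1044 0.0503] [0.6032 0.137  0.1338] [0.5767 0.1131 0.1261]
capA 64 [0.5605 0.0335 0.1477] [0.5843 0.0562 0.1595] [0.5721 0.0448 0.1533]
capB 60 [ 0.562  -0.0509  0.1478] [ 0.583  -0.0277  0.1579] [ 0.5716 -0.0396  0.1528]
capF 30 [ 0.5395 -0.2197  0.0685] [ 0.5952 -0.1928  0.0989] [ 0.5694 -0.2102  0.0806]
fallamb 451 [ 0.5442 -0.2037  0.0528] [ 0.5974 -0.1076  0.0995] [ 0.5696 -0.1478  0.0901]
```

View pics/topc.png

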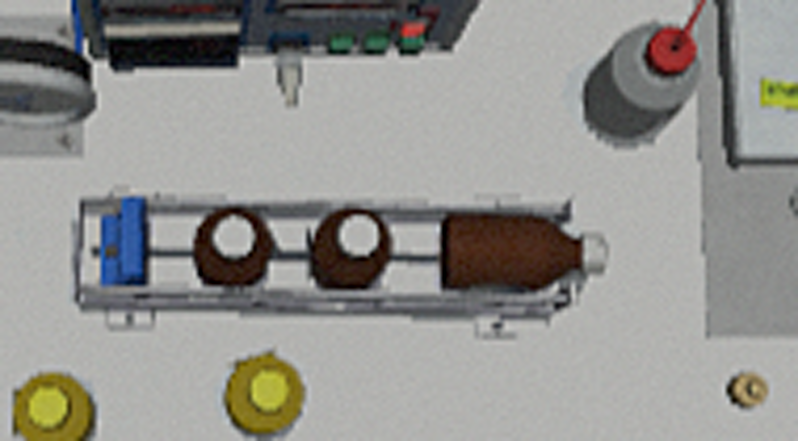

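The crop shows the cap at about (595,253) poking past the posts, with roughly a 41 mm gap behind the fallen bottle. That gap is less than 55 mm, so the bottle must shift towards the posts while it is being righted. The wash bottle's body is at (635,90), near the cap, so I'll grip the cap with the tool leaning back towards the robot.

```bash
cat >> h.py <<'E'
np.set_printoptions(precision=4,suppress=True,linewidth=150)
c=s45=np.sqrt(.5)
R0=np.array([[0,c,c],[1,0,0],[0,c,-c]])
def pose(grasp,phi):   # TCP pose for grasp point, tool turned by phi deg about world x
    Rt=R.from_euler('x',phi,degrees=True).as_matrix()@R0
    return np.array(grasp)+.005*Rt[:,2],Rt
def delta(p0,Rs,p,Rt): return np.r_[(p-p0)/.5, R.from_matrix(Rt@Rs.T).as_rotvec()/2]
E
python3 - <<'E'
from h import *
P=np.load('top0.npy'); q=P.reshape(-1,3)
def box(n,x0,x1,y0,y1,z0,z1):
    k=q[(q[:,0]>x0)&(q[:,0]<x1)&(q[:,1]>y0)&(q[:,1]<y1)&(q[:,2]>z0)&(q[:,2]<z1)]
    print(n,len(k),*( [np.percentile(k,[1,50,99],axis=0)] if len(k) else []))
box('cap',.54,.60,-.235,-.199,.06,.1)
box('wash',.61,.76,-.33,-.17,.02,.25)
box('instr low x',.61,.70,-.17,.2,.03,.5)
box('near arm side',.3,.52,-.4,.3,.02,.3)
s=robot.read_state(); p0=s['tool_pos']; Rs=rot(s['orientation']); print(Rs)
pg,Rg=pose([.568,-.217,.0675],20); print('grasp tcp',pg,'dir',Rg[:,2])
pre=pg-.1*Rg[:,2]; print('pre',pre)
print('delta pre',delta(p0,Rs,pre,Rg), 'high', delta(p0,Rs,pre+[0,0,.12],Rg))
E
```

```text
cap 65 [[ 0.5542 -0.2199  0.0644]
 [ 0.5673 -0.2097  0.0768]
 [ 0.5819 -0.2007  0.0844]]
wash 732 [[ 0.6388 -0.3295  0.0233]
 [ 0.6867 -0.2544  0.1035]
 [ 0.7541 -0.226   0.1718]]
instr low x 471 [[ 0.6104 -0.0038  0.0388]
 [ 0.67    0.1681  0.1761]
 [ 0.6991  0.1983  0.2041]]
near arm side 826 [[ 0.4366 -0.3953  0.0206]
 [ 0.4639  0.1584  0.0794]
 [ 0.4957  0.2991  0.1171]]
[[-0.973   0.2307 -0.0005]
 [ 0.2307  0.973  -0.0016]
 [ 0.0001 -0.0017 -1.    ]]
grasp tcp [ 0.5715 -0.2158  0.0642] dir [ 0.7071  0.2418 -0.6645]
pre [ 0.5008 -0.24    0.1306]
delta pre [ 0.7251 -1.6467 -0.2021  0.4053 -0.2216 -0.694 ] high [ 0.7251 -1.6467  0.0379  0.4053 -0.2216 -0.694 ]
```

Request:
arm_command(
  targets=[
    {"x": 0.6, "y": -0.6, "z": 0.1, "rz": -0.35},
    {"x": 0.6, "y": -0.6, "z": 0.1, "rz": -0.35},
    {"x": 0.6, "y": -0.6, "z": 0.1, "rz": -0.35},
    {"x": 0.6, "y": -0.6, "z": 0.1, "rz": -0.35},
    {"x": 0.6, "y": -0.6, "z": 0.1, "rz": -0.35},
    {"x": 0.6, "y": -0.6, "z": 0.1, "rz": -0.35},
    {"x": 0.6, "y": -0.6, "z": 0.1, "rz": -0.35},
    {"x": 0.6, "y": -0.6, "z": 0.1, "rz": -0.35},
    {"x": 0.6, "y": -0.9, "z": 0.1, "rz": -0.45},
    {"x": 0.6, "y": -1, "z": 0.1, "rz": -0.5},
  ],
)

```text
schema error: expected keys x, y, z, rx, ry, rz, claw
```

Run:
```python
from h import *
s=robot.read_state(); p0=s['tool_pos']; Rs=rot(s['orientation']); print(s['t'],p0,s['q'])
pg,Rg=pose([.568,-.217,.0675],20); pre=pg-.1*Rg[:,2]
print(delta(p0,Rs,pre+[0,0,.1],Rg))
```

```text
0.1 [0.1383 0.5834 0.2317] [ 1.2526  0.1311  1.4892 -0.      1.523  -0.0854]
[ 0.7251 -1.6467 -0.0021  0.4053 -0.2216 -0.694 ]
```

Request:
arm_command(
  targets=[
    {"x": 0.6, "y": -0.6, "z": 0.1, "rx": 0, "ry": 0, "rz": -0.35, "claw": 110},
    {"x": 0.6, "y": -0.6, "z": 0.1, "rx": 0, "ry": 0, "rz": -0.35, "claw": 110},
    {"x": 0.6, "y": -0.6, "z": 0.1, "rx": 0, "ry": 0, "rz": -0.35, "claw": 110},
    {"x": 0.6, "y": -0.6, "z": 0.1, "rx": 0, "ry": 0, "rz": -0.35, "claw": 110},
    {"x": 0.6, "y": -0.6, "z": 0.1, "rx": 0, "ry": 0, "rz": -0.35, "claw": 110},
    {"x": 0.6, "y": -0.6, "z": 0.1, "rx": 0, "ry": 0, "rz": -0.35, "claw": 110},
    {"x": 0.6, "y": -0.6, "z": 0.1, "rx": 0, "ry": 0, "rz": -0.35, "claw": 110},
    {"x": 0.6, "y": -0.7, "z": 0.1, "rx": 0, "ry": 0, "rz": -0.4, "claw": 110},
    {"x": 0.6, "y": -0.9, "z": 0.1, "rx": 0, "ry": 0, "rz": -0.45, "claw": 110},
    {"x": 0.6, "y": -1, "z": 0.1, "rx": 0, "ry": 0, "rz": -0.5, "claw": 110},
  ],
)

```text
t: 0.93
tool_pos: [0.391, 0.2629, 0.2744]
orientation: [-1.823, -2.559, 0.001]
force: [0.5, 0.3, -0.0]
opening: 0.053
gripper_force: 0.0
```

```bash
cat > st.py <<'E'
from h import *
import sys
s=robot.read_state(); p0=s['tool_pos']; Rs=rot(s['orientation']); print(s['t'],p0,s['q'],s['force'],s['opening'],s['gripper_force'])
pg,Rg=pose([.568,-.217,.0675],20); pre=pg-.1*Rg[:,2]
print('high',delta(p0,Rs,pre+[0,0,.1],Rg)); print('pre',delta(p0,Rs,pre,Rg)); print('grasp',delta(p0,Rs,pg,Rg))
E
python3 st.py
```

```text
0.9333 [0.391  0.2629 0.2744] [ 0.4831 -0.2379  1.7679 -0.0001  1.612   0.1502] [ 0.4621  0.2535 -0.0102] 0.05302509886120384 0.0
high [ 0.2197 -1.0057 -0.0875  0.2295 -0.359  -0.2249]
pre [ 0.2197 -1.0057 -0.2875  0.2295 -0.359  -0.2249]
grasp [ 0.3611 -0.9573 -0.4204  0.2295 -0.359  -0.2249]
```

Request:
arm_command(
  targets=[
    {"x": 0.15, "y": -1, "z": 0, "rx": 0.23, "ry": -0.36, "rz": -0.225, "claw": 110},
    {"x": 0.15, "y": -1, "z": 0, "rx": 0.23, "ry": -0.36, "rz": -0.225, "claw": 110},
    {"x": 0.15, "y": -1, "z": 0, "rx": 0.23, "ry": -0.36, "rz": -0.225, "claw": 110},
    {"x": 0.15, "y": -1, "z": 0, "rx": 0.23, "ry": -0.36, "rz": -0.225, "claw": 110},
    {"x": 0.15, "y": -1, "z": 0, "rx": 0.23, "ry": -0.36, "rz": -0.225, "claw": 110},
    {"x": 0.15, "y": -1, "z": 0, "rx": 0.23, "ry": -0.36, "rz": -0.225, "claw": 110},
    {"x": 0.15, "y": -1, "z": 0, "rx": 0.23, "ry": -0.36, "rz": -0.225, "claw": 110},
    {"x": 0.15, "y": -1, "z": 0, "rx": 0.23, "ry": -0.36, "rz": -0.225, "claw": 110},
    {"x": 0.15, "y": -1, "z": 0, "rx": 0.23, "ry": -0.36, "rz": -0.225, "claw": 110},
    {"x": 0.15, "y": -1, "z": 0, "rx": 0.23, "ry": -0.36, "rz": -0.225, "claw": 110},
  ],
)

```text
t: 1.77
tool_pos: [0.4713, -0.0667, 0.2737]
orientation: [1.981, 1.756, 1.063]
force: [-0.2, 0.2, -0.5]
opening: 0.0529
gripper_force: 0.0
```

```bash
python3 st.py
```

```text
1.7667 [ 0.4713 -0.0667  0.2737] [-0.8038 -0.8926  2.3998  0.7572  1.32   -0.7591] [-0.2421  0.2275 -0.4513] 0.05294859632983323 0.0
high [ 0.0591 -0.3466 -0.0862  0.0059 -0.014  -0.0125]
pre [ 0.0591 -0.3466 -0.2862  0.0059 -0.014  -0.0125]
grasp [ 0.2005 -0.2982 -0.4191  0.0059 -0.014  -0.0125]
```

```bash
sed -i "s/^R0=.*/ca,sa=np.cos(np.pi\/3),np.sin(np.pi\/3)\nR0=np.array([[0,sa,ca],[1,0,0],[0,ca,-sa]])/" h.py; python3 st.py
```

```text
1.7667 [ 0.4713 -0.0667  0.2737] [-0.8038 -0.8926  2.3998  0.7572  1.32   -0.7591] [-0.2421  0.2275 -0.4513] 0.05294859632983323 0.0
high [ 0.0985 -0.3569 -0.0578  0.005   0.1093  0.0316]
pre [ 0.0985 -0.3569 -0.2578  0.005   0.1093  0.0316]
grasp [ 0.1985 -0.2977 -0.4206  0.005   0.1093  0.0316]
```

Request:
arm_command(
  targets=[
    {"x": 0.1, "y": 0, "z": 0, "rx": 0.005, "ry": 0.11, "rz": 0.03, "claw": 110},
    {"x": 0.1, "y": -0.1, "z": 0, "rx": 0.005, "ry": 0.11, "rz": 0.03, "claw": 110},
    {"x": 0.1, "y": -0.2, "z": 0, "rx": 0.005, "ry": 0.11, "rz": 0.03, "claw": 110},
    {"x": 0.1, "y": -0.3, "z": 0, "rx": 0.005, "ry": 0.11, "rz": 0.03, "claw": 110},
    {"x": 0.1, "y": -0.36, "z": -0.05, "rx": 0.005, "ry": 0.11, "rz": 0.03, "claw": 110},
    {"x": 0.1, "y": -0.36, "z": -0.05, "rx": 0.005, "ry": 0.11, "rz": 0.03, "claw": 110},
    {"x": 0.1, "y": -0.36, "z": -0.05, "rx": 0.005, "ry": 0.11, "rz": 0.03, "claw": 110},
    {"x": 0.1, "y": -0.36, "z": -0.05, "rx": 0.005, "ry": 0.11, "rz": 0.03, "claw": 110},
  ],
)

```text
t: 2.43
tool_pos: [0.5201, -0.2471, 0.2452]
orientation: [2.143, 1.938, 0.898]
force: [-0.1, -0.7, 0.0]
opening: 0.0533
gripper_force: 0.0
```

```bash
python3 st.py
```

```text
2.4333 [ 0.5201 -0.2471  0.2452] [-0.9099 -0.1332  1.8501  0.6208  1.3831 -0.9161] [-0.0695 -0.657   0.0472] 0.05327607155040722 0.0
high [ 0.0008  0.004  -0.0008 -0.0015 -0.0049  0.0018]
pre [ 0.0008  0.004  -0.2008 -0.0015 -0.0049  0.0018]
grasp [ 0.1008  0.0632 -0.3635 -0.0015 -0.0049  0.0018]
```

Request:
arm_command(
  targets=[
    {"x": 0, "y": 0.004, "z": -0.07, "rx": 0, "ry": -0.005, "rz": 0.002, "claw": 110},
    {"x": 0, "y": 0.004, "z": -0.14, "rx": 0, "ry": -0.005, "rz": 0.002, "claw": 110},
    {"x": 0, "y": 0.004, "z": -0.2, "rx": 0, "ry": -0.005, "rz": 0.002, "claw": 110},
    {"x": 0.025, "y": 0.02, "z": -0.242, "rx": 0, "ry": -0.005, "rz": 0.002, "claw": 110},
    {"x": 0.05, "y": 0.034, "z": -0.282, "rx": 0, "ry": -0.005, "rz": 0.002, "claw": 110},
    {"x": 0.07, "y": 0.045, "z": -0.313, "rx": 0, "ry": -0.005, "rz": 0.002, "claw": 110},
    {"x": 0.085, "y": 0.054, "z": -0.338, "rx": 0, "ry": -0.005, "rz": 0.002, "claw": 110},
    {"x": 0.1, "y": 0.063, "z": -0.363, "rx": 0, "ry": -0.005, "rz": 0.002, "claw": 110},
    {"x": 0.1, "y": 0.063, "z": -0.363, "rx": 0, "ry": -0.005, "rz": 0.002, "claw": 110},
  ],
)

```text
t: 3.18
tool_pos: [0.5716, -0.2124, 0.0653]
orientation: [2.123, 1.941, 0.905]
force: [2.4, -6.0, -4.5]
opening: 0.0531
gripper_force: 3.0
```

```bash
python3 st.py
python3 - <<'E'
from h import *
im,P=look('top'); np.save('top1.npy',P); a=im[130:270,300:460,::-1]
im,P=look('side'); b=im[130:270,270:430,::-1]
cv2.imwrite('pics/g.png',cv2.resize(np.hstack([a,b]),None,fx=2.5,fy=2.5,interpolation=cv2.INTER_CUBIC))
E
```

```text
3.1833 [ 0.5716 -0.2124  0.0653] [-0.7901  0.1308  1.9489  0.7232  1.0235 -1.0769] [ 2.3515 -6.0177 -4.4985] 0.053140583088565604 2.9513552448770497
high [-0.1022 -0.0655  0.359   0.0009  0.0017 -0.0018]
pre [-0.1022 -0.0655  0.159   0.0009  0.0017 -0.0018]
grasp [-0.0022 -0.0062 -0.0037  0.0009  0.0017 -0.0018]
```

View pics/g.png

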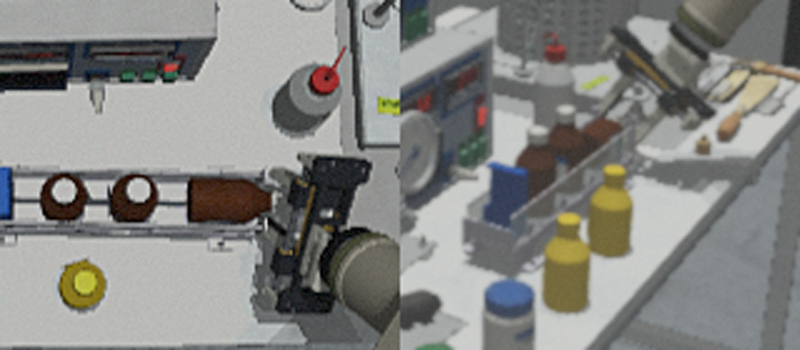

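The gripper sits at the cap with no visible disturbance (bottle base at about (190,200) in the left panel), but there is a light 6 N contact. I'll back off a few mm and check that the bottle hasn't moved.

Request:
arm_command(
  targets=[
    {"x": 0, "y": -0.012, "z": 0, "rx": 0, "ry": 0, "rz": 0, "claw": 110},
    {"x": 0, "y": -0.012, "z": 0, "rx": 0, "ry": 0, "rz": 0, "claw": 110},
    {"x": 0, "y": -0.012, "z": 0, "rx": 0, "ry": 0, "rz": 0, "claw": 110},
  ],
)

```text
t: 3.53
tool_pos: [0.5711, -0.2189, 0.0671]
orientation: [2.124, 1.941, 0.908]
force: [-0.3, -0.6, -0.5]
opening: 0.0533
gripper_force: 0.0
```

```bash
python3 st.py
python3 - <<'E'
from h import *
for f in('top0.npy','top1.npy'):
    P=np.load(f); k=P[204:216,370:400]; y=k[...,1][k[...,2]>.085]; print(f,np.percentile(y,[98,100]))
E
```

```text
3.5333 [ 0.5711 -0.2189  0.0671] [-0.801   0.1382  1.9373  0.722   1.0346 -1.0825] [-0.3161 -0.6009 -0.5084] 0.05326060288731024 0.0
high [-0.1011 -0.0525  0.3554 -0.0001  0.002  -0.0021]
pre [-0.1011 -0.0525  0.1554 -0.0001  0.002  -0.0021]
grasp [-0.0011  0.0067 -0.0074 -0.0001  0.002  -0.0021]
top0.npy [-0.1099 -0.1094]
top1.npy [-0.1097 -0.1088]
```

Request:
arm_command(
  targets=[
    {"x": 0, "y": 0.004, "z": -0.006, "rx": 0, "ry": 0, "rz": 0, "claw": 110},
    {"x": 0, "y": 0.004, "z": -0.006, "rx": 0, "ry": 0, "rz": 0, "claw": 160},
    {"x": 0, "y": 0.004, "z": -0.006, "rx": 0, "ry": 0, "rz": 0, "claw": 180},
    {"x": 0, "y": 0.004, "z": -0.006, "rx": 0, "ry": 0, "rz": 0, "claw": 215},
    {"x": 0, "y": 0.004, "z": -0.006, "rx": 0, "ry": 0, "rz": 0, "claw": 255},
    {"x": 0, "y": 0.004, "z": -0.006, "rx": 0, "ry": 0, "rz": 0, "claw": 255},
  ],
  squeeze=25,
)

```text
t: 4.03
tool_pos: [0.5709, -0.217, 0.0636]
orientation: [2.124, 1.941, 0.907]
force: [-1.2, 0.4, -0.0]
opening: 0.0245
gripper_force: 22.6
```

```bash
cat > arc.py <<'E'
from h import *
s=robot.read_state(); p0=s['tool_pos']; Rs=rot(s['orientation']); print(s['t'],p0,s['force'],s['opening'],s['gripper_force'])
g0=p0-.005*Rs[:,2]; E0=np.array([g0[0],-.1085,.040]); print('grasp',g0)
ph=[0,10,20,30,40,50,60,70,80]; sh=[0,4,8,13,19,29,39,48,55]; up=[0,3,4,5,5,4,3,2,2]
for f,d,u in zip(ph,sh,up):
    Q=R.from_euler('x',-f,degrees=True).as_matrix()
    g=E0+Q@(g0-E0)+[0,-d/1e3,u/1e3]; Rt=Q@Rs
    print(f,delta(p0,Rs,g+.005*Rt[:,2],Rt))
E
python3 arc.py
```

```text
4.0333 [ 0.5709 -0.217   0.0636] [-1.2212  0.4136 -0.0186] 0.024478047847580797 22.59836684272159
grasp [ 0.5684 -0.2185  0.0676]
0 [0. 0. 0. 0. 0. 0.]
10 [ 0.      0.0035  0.043  -0.0873 -0.     -0.    ]
20 [ 0.      0.0132  0.0794 -0.1745  0.      0.    ]
30 [ 0.      0.0266  0.1122 -0.2618 -0.     -0.    ]
40 [ 0.      0.0431  0.1385 -0.3491 -0.     -0.    ]
50 [ 0.      0.0556  0.1574 -0.4363  0.     -0.    ]
60 [ 0.      0.0713  0.1704 -0.5236  0.     -0.    ]
70 [ 0.      0.0911  0.1769 -0.6109  0.     -0.    ]
80 [ 0.      0.1157  0.1788 -0.6981  0.     -0.    ]
```

Request:
arm_command(
  targets=[
    {"x": 0, "y": 0.001, "z": 0.022, "rx": -0.044, "ry": 0, "rz": 0, "claw": 255},
    {"x": 0, "y": 0.0035, "z": 0.043, "rx": -0.087, "ry": 0, "rz": 0, "claw": 255},
    {"x": 0, "y": 0.008, "z": 0.062, "rx": -0.131, "ry": 0, "rz": 0, "claw": 255},
    {"x": 0, "y": 0.013, "z": 0.08, "rx": -0.175, "ry": 0, "rz": 0, "claw": 255},
    {"x": 0, "y": 0.013, "z": 0.08, "rx": -0.175, "ry": 0, "rz": 0, "claw": 255},
    {"x": 0, "y": 0.013, "z": 0.08, "rx": -0.175, "ry": 0, "rz": 0, "claw": 255},
  ],
  squeeze=30,
)

```text
t: 4.53
tool_pos: [0.5705, -0.209, 0.1032]
orientation: [1.919, 1.934, 0.519]
force: [-2.2, 0.1, -3.4]
opening: 0.0239
gripper_force: 30.9
```

Request:
arm_command(
  targets=[
    {"x": 0, "y": 0.007, "z": 0.018, "rx": -0.044, "ry": 0, "rz": 0, "claw": 255},
    {"x": 0, "y": 0.014, "z": 0.032, "rx": -0.087, "ry": 0, "rz": 0, "claw": 255},
    {"x": 0, "y": 0.022, "z": 0.047, "rx": -0.131, "ry": 0, "rz": 0, "claw": 255},
    {"x": 0, "y": 0.03, "z": 0.058, "rx": -0.174, "ry": 0, "rz": 0, "claw": 255},
    {"x": 0, "y": 0.036, "z": 0.069, "rx": -0.218, "ry": 0, "rz": 0, "claw": 255},
    {"x": 0, "y": 0.042, "z": 0.078, "rx": -0.262, "ry": 0, "rz": 0, "claw": 255},
    {"x": 0, "y": 0.05, "z": 0.085, "rx": -0.306, "ry": 0, "rz": 0, "claw": 255},
    {"x": 0, "y": 0.058, "z": 0.09, "rx": -0.349, "ry": 0, "rz": 0, "claw": 255},
    {"x": 0, "y": 0.058, "z": 0.09, "rx": -0.349, "ry": 0, "rz": 0, "claw": 255},
  ],
)

```text
t: 5.28
tool_pos: [0.5697, -0.1811, 0.1463]
orientation: [1.455, 1.783, -0.162]
force: [-0.8, 0.4, -4.0]
opening: 0.0242
gripper_force: 29.9
```

Run:
```python
from h import *
s=robot.read_state(); print(s['t'],s['tool_pos'],s['q'],s['force'],s['opening'],s['gripper_force'])
im,P=look('top'); a=im[130:270,300:460,::-1]
im,P=look('side'); b=im[130:270,270:430,::-1]
cv2.imwrite('pics/g2.png',cv2.resize(np.hstack([a,b]),None,fx=2.5,fy=2.5,interpolation=cv2.INTER_CUBIC))
```

```text
5.2833 [ 0.5697 -0.1811  0.1463] [-0.0762 -0.2481  2.2528 -0.9448  0.6941  0.3396] [-0.7502  0.4411 -4.0307] 0.024154978103578927 29.870243252735236
```

View pics/g2.png

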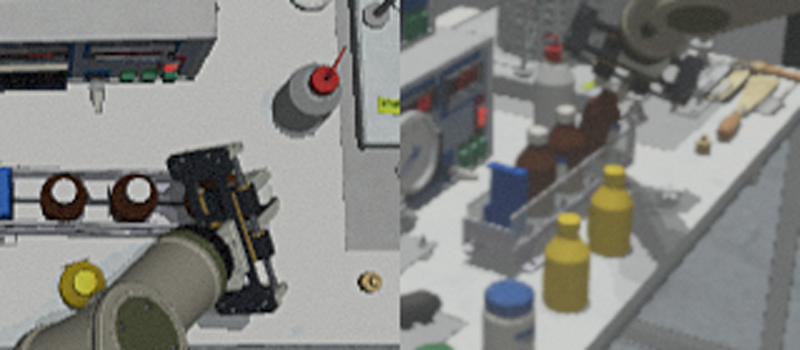

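The bottle is held at about 60° (right panel, (600,115)) and both other bottles still stand. Continuing to about 80°.

Request:
arm_command(
  targets=[
    {"x": 0, "y": 0.01, "z": 0.004, "rx": -0.044, "ry": 0, "rz": 0, "claw": 255},
    {"x": 0, "y": 0.02, "z": 0.0065, "rx": -0.087, "ry": 0, "rz": 0, "claw": 255},
    {"x": 0, "y": 0.032, "z": 0.008, "rx": -0.131, "ry": 0, "rz": 0, "claw": 255},
    {"x": 0, "y": 0.044, "z": 0.0085, "rx": -0.175, "ry": 0, "rz": 0, "claw": 255},
    {"x": 0, "y": 0.044, "z": 0.0085, "rx": -0.175, "ry": 0, "rz": 0, "claw": 255},
    {"x": 0, "y": 0.044, "z": 0.0085, "rx": -0.175, "ry": 0, "rz": 0, "claw": 255},
  ],
)

```text
t: 5.88
tool_pos: [0.569, -0.1515, 0.1638]
orientation: [1.233, 1.681, -0.447]
force: [-0.2, -0.3, -3.4]
opening: 0.024
gripper_force: 29.6
```

Run:
```python
from h import *
s=robot.read_state(); Rs=rot(s['orientation']);print(s['t'],s['tool_pos'],s['q'],s['force'],s['opening'],s['gripper_force']); print('tool z',Rs[:,2],'y',Rs[:,1])
im,P=look('top'); a=im[130:270,300:460,::-1]
im,P=look('side'); b=im[130:270,270:430,::-1]
cv2.imwrite('pics/g3.png',cv2.resize(np.hstack([a,b]),None,fx=2.5,fy=2.5,interpolation=cv2.INTER_CUBIC))
```

```text
5.8833 [ 0.569  -0.1515  0.1638] [ 0.1673 -0.0593  2.2077 -1.3322  0.9904  0.6743] [-0.1614 -0.2919 -3.4229] 0.023973910448342586 29.55493353010752
tool z [ 0.4819 -0.7427 -0.465 ] y [0.876  0.4205 0.2363]
```

View pics/g3.png

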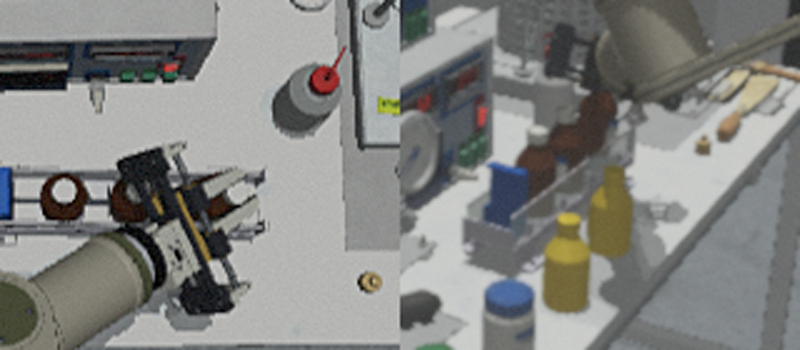

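The cap is held at (240,190) left panel, but joint 4 reached its range and the tool ended about 13 mm too high. I'll turn back to about 70° and lower until the base edge rests on the floor.

```bash
cat > p70.py <<'E'
from h import *
s=robot.read_state(); p0=s['tool_pos']; Rs=rot(s['orientation']); print(p0,s['q'],s['force'])
p,Rt=pose([.5684,-.1702,.155],-50); print(p,delta(p0,Rs,p,Rt))
E
python3 p70.py
```

```text
[ 0.5688 -0.1526  0.1645] [ 0.1654 -0.0614  2.2089 -1.3336  0.9899  0.6753] [ 0.637  -0.2596 -3.8497]
[ 0.5709 -0.1735  0.1522] [ 0.0042 -0.0419 -0.0246  0.0751 -0.0132  0.0033]
```

Request:
arm_command(
  targets=[
    {"x": 0.002, "y": -0.021, "z": -0.006, "rx": 0.038, "ry": -0.007, "rz": 0.002, "claw": 255},
    {"x": 0.004, "y": -0.042, "z": -0.012, "rx": 0.075, "ry": -0.013, "rz": 0.003, "claw": 255},
    {"x": 0.004, "y": -0.042, "z": -0.018, "rx": 0.075, "ry": -0.013, "rz": 0.003, "claw": 255},
    {"x": 0.004, "y": -0.042, "z": -0.018, "rx": 0.075, "ry": -0.013, "rz": 0.003, "claw": 255},
  ],
)

```text
t: 6.32
tool_pos: [0.5699, -0.1753, 0.1567]
orientation: [1.338, 1.713, -0.306]
force: [-0.9, 0.3, -3.1]
opening: 0.0235
gripper_force: 29.6
```

```bash
python3 p70.py
```

```text
[ 0.5699 -0.1753  0.1567] [ 0.0407 -0.168   2.2489 -1.2171  0.821   0.5802] [-0.9376  0.3229 -3.1067]
[ 0.5709 -0.1735  0.1522] [ 0.002   0.0035 -0.009   0.0013  0.001   0.002 ]
```

Request:
arm_command(
  targets=[
    {"x": 0.002, "y": 0.0035, "z": -0.004, "rx": 0, "ry": 0, "rz": 0, "claw": 255},
    {"x": 0.002, "y": 0.0035, "z": -0.008, "rx": 0, "ry": 0, "rz": 0, "claw": 255},
    {"x": 0.002, "y": 0.0035, "z": -0.011, "rx": 0, "ry": 0, "rz": 0, "claw": 255},
    {"x": 0.002, "y": 0.0035, "z": -0.011, "rx": 0, "ry": 0, "rz": 0, "claw": 255},
  ],
)

```text
t: 6.65
tool_pos: [0.5714, -0.1704, 0.1494]
orientation: [1.333, 1.72, -0.306]
force: [-2.3, 0.5, -2.3]
opening: 0.0238
gripper_force: 30.0
```

Request:
arm_command(
  targets=[
    {"x": 0, "y": 0, "z": -0.002, "rx": 0, "ry": 0, "rz": 0, "claw": 175},
    {"x": 0, "y": 0, "z": -0.002, "rx": 0, "ry": 0, "rz": 0, "claw": 165},
    {"x": 0, "y": 0, "z": -0.002, "rx": 0, "ry": 0, "rz": 0, "claw": 150},
    {"x": 0, "y": 0, "z": -0.002, "rx": 0, "ry": 0, "rz": 0, "claw": 130},
    {"x": 0, "y": 0, "z": -0.002, "rx": 0, "ry": 0, "rz": 0, "claw": 100},
    {"x": 0, "y": 0, "z": -0.002, "rx": 0, "ry": 0, "rz": 0, "claw": 70},
    {"x": 0, "y": 0, "z": -0.002, "rx": 0, "ry": 0, "rz": 0, "claw": 70},
    {"x": 0, "y": 0, "z": -0.002, "rx": 0, "ry": 0, "rz": 0, "claw": 70},
  ],
)

```text
t: 7.32
tool_pos: [0.5718, -0.171, 0.1496]
orientation: [1.334, 1.717, -0.305]
force: [-0.5, 1.0, -0.8]
opening: 0.0657
gripper_force: 0.0
```

Run:
```python
from h import *
s=robot.read_state(); Rs=rot(s['orientation']);print(s['t'],s['tool_pos'],s['q'],s['force'],s['opening'],s['gripper_force']); print('tool z',Rs[:,2],'y',Rs[:,1])
im,P=look('top'); a=im[160:250,310:430,::-1]
im,P=look('side'); b=im[150:240,310:430,::-1]
cv2.imwrite('pics/g4.png',cv2.resize(np.hstack([a,b]),None,fx=3.3,fy=3.3,interpolation=cv2.INTER_CUBIC))
```

```text
7.3167 [ 0.5718 -0.171   0.1496] [ 0.0495 -0.1474  2.2462 -1.231   0.8188  0.6029] [-0.5145  0.9521 -0.8218] 0.065727899992472 0.0
tool z [ 0.5009 -0.6646 -0.5545] y [0.8655 0.3848 0.3207]
```

View pics/g4.png

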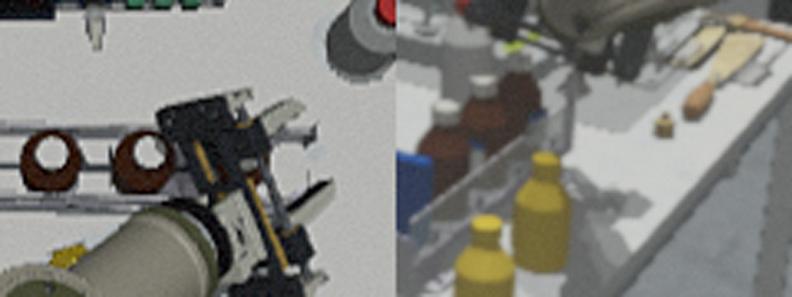

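The fallen bottle now appears upright (side panel, (518,100)), with the standing bottles untouched. Retreating clear of it.

Request:
arm_command(
  targets=[
    {"x": -0.012, "y": 0.02, "z": 0.032, "rx": 0, "ry": 0, "rz": 0, "claw": 70},
    {"x": -0.024, "y": 0.04, "z": 0.064, "rx": 0, "ry": 0, "rz": 0, "claw": 70},
    {"x": -0.04, "y": 0.065, "z": 0.11, "rx": 0, "ry": 0, "rz": 0, "claw": 70},
    {"x": -0.06, "y": 0.1, "z": 0.16, "rx": 0, "ry": 0, "rz": 0, "claw": 70},
    {"x": -0.07, "y": 0.12, "z": 0.22, "rx": 0, "ry": 0, "rz": 0, "claw": 70},
    {"x": -0.07, "y": 0.12, "z": 0.3, "rx": 0, "ry": 0, "rz": 0, "claw": 70},
    {"x": -0.07, "y": 0.12, "z": 0.3, "rx": 0, "ry": 0, "rz": 0, "claw": 70},
  ],
)

```text
t: 8.0
tool_pos: [0.5395, -0.1098, 0.3095]
orientation: [1.331, 1.709, -0.294]
force: [-0.4, 0.1, 1.7]
opening: 0.0674
gripper_force: 0.0
```

```bash
cat > f.py <<'E'
from h import *
s=robot.read_state(); p0=s['tool_pos']; Rs=rot(s['orientation']); print(s['t'],p0,s['q'],s['force'],s['opening'])
# down pose behind the follower, closing along world x, x_tool=+y
Rt=np.array([[0,1,0],[1,0,0],[0,0,-1.]])
for z in(.25,.118): print(z,delta(p0,Rs,np.array([.573,.150,z]),Rt))
E
python3 f.py
```

```text
8.0 [ 0.5395 -0.1098  0.3095] [ 0.2186 -0.4619  2.175  -0.9938  1.1293  0.2843] [-0.4146  0.1151  1.7307] 0.06738974824481836
0.25 [ 0.067   0.5196 -0.1191  0.4278  0.2511 -0.1134]
0.118 [ 0.067   0.5196 -0.3831  0.4278  0.2511 -0.1134]
```

```bash
cat >> f.py <<'E'
print('along y')
for sg in(1,-1):
    Rt=np.array([[-sg,0,0],[0,sg,0],[0,0,-1.]])
    for z in(.25,.118): print(sg,z,delta(p0,Rs,np.array([.573,.157,z]),Rt))
E
python3 f.py | tail -5
python3 - <<'E'
from h import *
P=np.load('top0.npy').reshape(-1,3)
for x0,x1 in((.60,.62),(.62,.64),(.64,.66),(.66,.68),(.68,.7)):
    k=P[(P[:,0]>x0)&(P[:,0]<x1)&(P[:,1]>-.15)&(P[:,1]<.30)&(P[:,2]>.13)]
    print(x0,len(k),*([k.min(0),k.max(0)] if len(k) else []))
im,P=look('top','top5.png'); hsv=cv2.cvtColor(im,cv2.COLOR_RGB2HSV); H,S,V=[hsv[...,i].astype(int) for i in range(3)]
w=(S<70)&(V>140)&(P[...,2]>.143)&(P[...,2]<.165)&(abs(P[...,0]-.57)<.03)
n,l,st,ce=cv2.connectedComponentsWithStats(w.astype(np.uint8))
for i in range(1,n):
    if st[i,4]>8: print('cap',st[i,4],np.median(P[l==i],0),ce[i])
E
```

```text
along y
1 0.25 [ 0.067   0.5336 -0.1191  0.1335  0.5131  0.6036]
1 0.118 [ 0.067   0.5336 -0.3831  0.1335  0.5131  0.6036]
-1 0.25 [ 0.067   0.5336 -0.1191  0.5461 -0.1421 -0.8249]
-1 0.118 [ 0.067   0.5336 -0.3831  0.5461 -0.1421 -0.8249]
0.6 0
0.62 0
0.64 11 [0.6574 0.1399 0.1307] [0.6597 0.1854 0.1675]
0.66 592 [0.6602 0.1369 0.1304] [0.6799 0.2999 0.3269]
0.68 526 [0.68   0.1394 0.1325] [0.6998 0.3    0.4032]
cap 67 [0.5721 0.0448 0.1529] [325.2985 206.194 ]
cap 65 [ 0.5705 -0.1209  0.1531] [384.1846 205.9538]
```

Request:
arm_command(
  targets=[
    {"x": 0.02, "y": 0.1, "z": 0.04, "rx": 0.134, "ry": 0.513, "rz": 0.604, "claw": 255},
    {"x": 0.03, "y": 0.15, "z": 0.04, "rx": 0.134, "ry": 0.513, "rz": 0.604, "claw": 255},
    {"x": 0.04, "y": 0.2, "z": 0.04, "rx": 0.134, "ry": 0.513, "rz": 0.604, "claw": 255},
    {"x": 0.05, "y": 0.25, "z": 0.04, "rx": 0.134, "ry": 0.513, "rz": 0.604, "claw": 255},
    {"x": 0.06, "y": 0.3, "z": 0.04, "rx": 0.134, "ry": 0.513, "rz": 0.604, "claw": 255},
    {"x": 0.067, "y": 0.35, "z": 0.04, "rx": 0.134, "ry": 0.513, "rz": 0.604, "claw": 255},
    {"x": 0.067, "y": 0.4, "z": 0.04, "rx": 0.134, "ry": 0.513, "rz": 0.604, "claw": 255},
    {"x": 0.067, "y": 0.45, "z": 0.04, "rx": 0.134, "ry": 0.513, "rz": 0.604, "claw": 255},
    {"x": 0.067, "y": 0.5, "z": 0.04, "rx": 0.134, "ry": 0.513, "rz": 0.604, "claw": 255},
    {"x": 0.067, "y": 0.534, "z": 0.04, "rx": 0.134, "ry": 0.513, "rz": 0.604, "claw": 255},
  ],
  squeeze=10,
)

```text
t: 8.88
tool_pos: [0.57, 0.1576, 0.3188]
orientation: [0.377, 2.898, -0.097]
force: [0.1, 0.2, -0.1]
opening: 0.0057
gripper_force: 0.0
```

```bash
python3 f.py
```

```text
8.8833 [0.57   0.1576 0.3188] [ 0.2723 -0.0765  1.5603 -0.146   1.4828 -1.0397] [ 0.082   0.2012 -0.1254] 0.005728406899658675
0.25 [ 0.006  -0.0153 -0.1375  0.108   0.0576 -0.653 ]
0.118 [ 0.006  -0.0153 -0.4015  0.108   0.0576 -0.653 ]
along y
1 0.25 [ 0.006  -0.0013 -0.1375  0.0332  0.1093  0.1288]
1 0.118 [ 0.006  -0.0013 -0.4015  0.0332  0.1093  0.1288]
-1 0.25 [ 0.006  -0.0013 -0.1375  0.1581 -0.0481 -1.4328]
-1 0.118 [ 0.006  -0.0013 -0.4015  0.1581 -0.0481 -1.4328]
```

Request:
arm_command(
  targets=[
    {"x": 0.006, "y": 0.006, "z": -0.05, "rx": 0.033, "ry": 0.109, "rz": 0.129, "claw": 255},
    {"x": 0.006, "y": 0.006, "z": -0.1, "rx": 0.033, "ry": 0.109, "rz": 0.129, "claw": 255},
    {"x": 0.006, "y": 0.006, "z": -0.15, "rx": 0.033, "ry": 0.109, "rz": 0.129, "claw": 255},
    {"x": 0.006, "y": 0.006, "z": -0.21, "rx": 0.033, "ry": 0.109, "rz": 0.129, "claw": 255},
    {"x": 0.006, "y": 0.006, "z": -0.27, "rx": 0.033, "ry": 0.109, "rz": 0.129, "claw": 255},
    {"x": 0.006, "y": 0.006, "z": -0.33, "rx": 0.033, "ry": 0.109, "rz": 0.129, "claw": 255},
    {"x": 0.006, "y": 0.006, "z": -0.38, "rx": 0.033, "ry": 0.109, "rz": 0.129, "claw": 255},
    {"x": 0.006, "y": 0.006, "z": -0.4, "rx": 0.033, "ry": 0.109, "rz": 0.129, "claw": 255},
    {"x": 0.006, "y": 0.006, "z": -0.4, "rx": 0.033, "ry": 0.109, "rz": 0.129, "claw": 255},
  ],
)

```text
t: 9.63
tool_pos: [0.5704, 0.1582, 0.115]
orientation: [-0.008, -3.139, 0.006]
force: [-0.2, -0.4, 0.3]
opening: 0.0008
gripper_force: 0.0
```

Request:
arm_command(
  targets=[
    {"x": 0.004, "y": -0.008, "z": 0.004, "rx": 0, "ry": 0, "rz": 0, "claw": 255},
    {"x": 0.004, "y": -0.016, "z": 0.004, "rx": 0, "ry": 0, "rz": 0, "claw": 255},
    {"x": 0.004, "y": -0.024, "z": 0.004, "rx": 0, "ry": 0, "rz": 0, "claw": 255},
    {"x": 0.004, "y": -0.032, "z": 0.004, "rx": 0, "ry": 0, "rz": 0, "claw": 255},
    {"x": 0.004, "y": -0.04, "z": 0.004, "rx": 0, "ry": 0, "rz": 0, "claw": 255},
    {"x": 0.004, "y": -0.048, "z": 0.004, "rx": 0, "ry": 0, "rz": 0, "claw": 255},
    {"x": 0.004, "y": -0.056, "z": 0.004, "rx": 0, "ry": 0, "rz": 0, "claw": 255},
    {"x": 0.004, "y": -0.064, "z": 0.004, "rx": 0, "ry": 0, "rz": 0, "claw": 255},
    {"x": 0.004, "y": -0.072, "z": 0.004, "rx": 0, "ry": 0, "rz": 0, "claw": 255},
    {"x": 0.004, "y": -0.08, "z": 0.004, "rx": 0, "ry": 0, "rz": 0, "claw": 255},
  ],
)

```text
t: 10.47
tool_pos: [0.5753, 0.1188, 0.1216]
orientation: [0.007, 3.136, -0.003]
force: [-0.8, 1.5, 1.5]
opening: 0.0005
gripper_force: 0.9
```

```bash
cat > fol.py <<'E'
from h import *
s=robot.read_state(); print(s['t'],s['tool_pos'],s['force'])
im,P=look('top'); hsv=cv2.cvtColor(im,cv2.COLOR_RGB2HSV); H,S,V=[hsv[...,i].astype(int) for i in range(3)]
b=(H>95)&(H<125)&(S>120)&(P[...,2]>.11)&(P[...,2]<.14)&(abs(P[...,0]-.573)<.03)&(P[...,1]<.15)&(P[...,1]>-.1)
print('blue y',b.sum(),np.percentile(P[b][:,1],[2,98]) if b.sum() else '')
w=(S<70)&(V>140)&(P[...,2]>.143)&(P[...,2]<.165)&(abs(P[...,0]-.57)<.03)
n,l,st,ce=cv2.connectedComponentsWithStats(w.astype(np.uint8))
for i in range(1,n):
    if st[i,4]>8: print('cap',st[i,4],np.median(P[l==i],0))
E
python3 fol.py
```

```text
10.4667 [0.5753 0.1188 0.1216] [-0.8242  1.4631  1.459 ]
blue y 1 [0.0906 0.0906]
cap 67 [ 0.5713 -0.0394  0.1533]
cap 66 [ 0.5703 -0.1207  0.153 ]
```

Request:
arm_command(
  targets=[
    {"x": 0, "y": -0.006, "z": 0, "rx": 0, "ry": 0, "rz": 0, "claw": 255},
    {"x": 0, "y": -0.012, "z": 0, "rx": 0, "ry": 0, "rz": 0, "claw": 255},
    {"x": 0, "y": -0.017, "z": 0, "rx": 0, "ry": 0, "rz": 0, "claw": 255},
    {"x": 0, "y": -0.022, "z": 0, "rx": 0, "ry": 0, "rz": 0, "claw": 255},
    {"x": 0, "y": -0.027, "z": 0, "rx": 0, "ry": 0, "rz": 0, "claw": 255},
    {"x": 0, "y": -0.032, "z": 0, "rx": 0, "ry": 0, "rz": 0, "claw": 255},
    {"x": 0, "y": -0.037, "z": 0, "rx": 0, "ry": 0, "rz": 0, "claw": 255},
    {"x": 0, "y": -0.042, "z": 0, "rx": 0, "ry": 0, "rz": 0, "claw": 255},
    {"x": 0, "y": -0.048, "z": 0, "rx": 0, "ry": 0, "rz": 0, "claw": 255},
    {"x": 0, "y": -0.054, "z": 0, "rx": 0, "ry": 0, "rz": 0, "claw": 255},
  ],
)

```text
t: 11.35
tool_pos: [0.5749, 0.092, 0.1213]
orientation: [0.007, 3.137, -0.003]
force: [-2.2, 3.8, 0.9]
opening: 0.0005
gripper_force: 1.8
```

Request:
arm_command(
  targets=[
    {"x": 0, "y": -0.006, "z": 0, "rx": 0, "ry": 0, "rz": 0, "claw": 255},
    {"x": 0, "y": -0.012, "z": 0, "rx": 0, "ry": 0, "rz": 0, "claw": 255},
    {"x": 0, "y": -0.018, "z": 0, "rx": 0, "ry": 0, "rz": 0, "claw": 255},
    {"x": 0, "y": -0.024, "z": 0, "rx": 0, "ry": 0, "rz": 0, "claw": 255},
    {"x": 0, "y": -0.03, "z": 0, "rx": 0, "ry": 0, "rz": 0, "claw": 255},
    {"x": 0, "y": -0.036, "z": 0, "rx": 0, "ry": 0, "rz": 0, "claw": 255},
    {"x": 0, "y": -0.042, "z": 0, "rx": 0, "ry": 0, "rz": 0, "claw": 255},
    {"x": 0, "y": -0.048, "z": 0, "rx": 0, "ry": 0, "rz": 0, "claw": 255},
    {"x": 0, "y": -0.054, "z": 0, "rx": 0, "ry": 0, "rz": 0, "claw": 255},
    {"x": 0, "y": -0.06, "z": 0, "rx": 0, "ry": 0, "rz": 0, "claw": 255},
  ],
)

```text
t: 12.18
tool_pos: [0.5749, 0.0622, 0.1213]
orientation: [0.007, 3.137, -0.002]
force: [-4.3, 5.8, 0.8]
opening: 0.0005
gripper_force: 2.7
```

```bash
python3 fol.py
```

```text
12.1833 [0.5749 0.0622 0.1213] [-4.3139  5.7547  0.8318]
blue y 0 
cap 60 [ 0.5712 -0.0506  0.1538]
cap 67 [ 0.5703 -0.1205  0.1527]
```

Request:
arm_command(
  targets=[
    {"x": -0.002, "y": -0.006, "z": 0, "rx": 0, "ry": 0, "rz": 0, "claw": 255},
    {"x": -0.004, "y": -0.012, "z": 0, "rx": 0, "ry": 0, "rz": 0, "claw": 255},
    {"x": -0.005, "y": -0.018, "z": 0, "rx": 0, "ry": 0, "rz": 0, "claw": 255},
    {"x": -0.005, "y": -0.024, "z": 0, "rx": 0, "ry": 0, "rz": 0, "claw": 255},
    {"x": -0.005, "y": -0.03, "z": 0, "rx": 0, "ry": 0, "rz": 0, "claw": 255},
    {"x": -0.005, "y": -0.036, "z": 0, "rx": 0, "ry": 0, "rz": 0, "claw": 255},
    {"x": -0.005, "y": -0.042, "z": 0, "rx": 0, "ry": 0, "rz": 0, "claw": 255},
    {"x": -0.005, "y": -0.048, "z": 0, "rx": 0, "ry": 0, "rz": 0, "claw": 255},
    {"x": -0.005, "y": -0.054, "z": 0, "rx": 0, "ry": 0, "rz": 0, "claw": 255},
    {"x": -0.006, "y": -0.06, "z": 0, "rx": 0, "ry": 0, "rz": 0, "claw": 255},
  ],
)

```text
t: 13.07
tool_pos: [0.573, 0.0323, 0.1218]
orientation: [0.007, 3.135, -0.002]
force: [3.4, 5.8, -2.6]
opening: 0.0005
gripper_force: 3.2
```

```bash
python3 fol.py
```

```text
13.0667 [0.573  0.0323 0.1218] [ 3.4286  5.7587 -2.5731]
blue y 0 
cap 30 [ 0.5736 -0.0844  0.1536]
cap 66 [ 0.5725 -0.1327  0.1534]
```

Request:
arm_command(
  targets=[
    {"x": 0, "y": -0.006, "z": 0, "rx": 0, "ry": 0, "rz": 0, "claw": 255},
    {"x": 0, "y": -0.012, "z": 0, "rx": 0, "ry": 0, "rz": 0, "claw": 255},
    {"x": 0, "y": -0.018, "z": 0, "rx": 0, "ry": 0, "rz": 0, "claw": 255},
    {"x": 0, "y": -0.024, "z": 0, "rx": 0, "ry": 0, "rz": 0, "claw": 255},
    {"x": 0, "y": -0.03, "z": 0, "rx": 0, "ry": 0, "rz": 0, "claw": 255},
    {"x": 0, "y": -0.036, "z": 0, "rx": 0, "ry": 0, "rz": 0, "claw": 255},
    {"x": 0, "y": -0.042, "z": 0, "rx": 0, "ry": 0, "rz": 0, "claw": 255},
    {"x": 0, "y": -0.048, "z": 0, "rx": 0, "ry": 0, "rz": 0, "claw": 255},
    {"x": 0, "y": -0.053, "z": 0, "rx": 0, "ry": 0, "rz": 0, "claw": 255},
    {"x": 0, "y": -0.058, "z": 0, "rx": 0, "ry": 0, "rz": 0, "claw": 255},
  ],
)

```text
t: 13.95
tool_pos: [0.5723, 0.0035, 0.1217]
orientation: [0.007, 3.136, -0.002]
force: [-1.6, 7.2, 2.1]
opening: 0.0004
gripper_force: 3.5
```

Request:
arm_command(
  targets=[
    {"x": 0, "y": -0.003, "z": 0, "rx": 0, "ry": 0, "rz": 0, "claw": 255},
    {"x": 0, "y": -0.006, "z": 0, "rx": 0, "ry": 0, "rz": 0, "claw": 255},
    {"x": 0, "y": -0.009, "z": 0, "rx": 0, "ry": 0, "rz": 0, "claw": 255},
    {"x": 0, "y": -0.012, "z": 0, "rx": 0, "ry": 0, "rz": 0, "claw": 255},
  ],
)

```text
t: 14.28
tool_pos: [0.5722, -0.0025, 0.1217]
orientation: [0.007, 3.137, -0.002]
force: [-2.6, 7.1, 2.0]
opening: 0.0002
gripper_force: 3.5
```

```bash
python3 fol.py
```

```text
14.2833 [ 0.5722 -0.0025  0.1217] [-2.6428  7.118   1.9707]
blue y 0 
cap 67 [ 0.5724 -0.1684  0.1533]
```

Request:
arm_command(
  targets=[
    {"x": 0, "y": -0.003, "z": 0, "rx": 0, "ry": 0, "rz": 0, "claw": 255},
    {"x": 0, "y": -0.006, "z": 0, "rx": 0, "ry": 0, "rz": 0, "claw": 255},
    {"x": 0, "y": -0.009, "z": 0, "rx": 0, "ry": 0, "rz": 0, "claw": 255},
  ],
)

```text
t: 14.58
tool_pos: [0.5721, -0.0069, 0.1217]
orientation: [0.006, 3.137, -0.002]
force: [-4.3, 7.8, 1.8]
opening: 0.0005
gripper_force: 3.6
```

Request:
arm_command(
  targets=[
    {"x": 0, "y": -0.002, "z": 0, "rx": 0, "ry": 0, "rz": 0, "claw": 255},
    {"x": 0, "y": -0.003, "z": 0, "rx": 0, "ry": 0, "rz": 0, "claw": 255},
  ],
)

```text
t: 14.75
tool_pos: [0.572, -0.0085, 0.1217]
orientation: [0.007, 3.137, -0.002]
force: [-3.9, 7.4, 1.2]
opening: 0.0002
gripper_force: 3.6
```

```bash
python3 fol.py
```

```text
14.75 [ 0.572  -0.0085  0.1217] [-3.918   7.3996  1.1993]
blue y 0 
cap 67 [ 0.5722 -0.1738  0.1533]
```

Fallen bottle at y −0.174, still moving freely; continuing in fine steps until the force rises.

Request:
arm_command(
  targets=[
    {"x": 0, "y": -0.001, "z": 0, "rx": 0, "ry": 0, "rz": 0, "claw": 255},
    {"x": 0, "y": -0.003, "z": 0, "rx": 0, "ry": 0, "rz": 0, "claw": 255},
  ],
)

```text
t: 14.97
tool_pos: [0.572, -0.0098, 0.1217]
orientation: [0.006, 3.137, -0.001]
force: [-3.6, 5.8, 2.6]
opening: 0.0005
gripper_force: 3.3
```

Request:
arm_command(
  targets=[
    {"x": 0, "y": -0.001, "z": 0, "rx": 0, "ry": 0, "rz": 0, "claw": 255},
    {"x": 0, "y": -0.003, "z": 0, "rx": 0, "ry": 0, "rz": 0, "claw": 255},
  ],
)

```text
t: 15.13
tool_pos: [0.572, -0.0114, 0.1217]
orientation: [0.007, 3.137, -0.002]
force: [-4.4, 9.3, 3.6]
opening: 0.0009
gripper_force: 4.6
```

```bash
python3 fol.py
```

```text
15.1333 [ 0.572  -0.0114  0.1217] [-4.3854  9.3293  3.6037]
blue y 0 
cap 66 [ 0.5693 -0.177   0.1538]
```

Request:
arm_command(
  targets=[
    {"x": 0, "y": -0.001, "z": 0, "rx": 0, "ry": 0, "rz": 0, "claw": 255},
    {"x": 0, "y": -0.002, "z": 0, "rx": 0, "ry": 0, "rz": 0, "claw": 255},
    {"x": 0, "y": -0.002, "z": 0, "rx": 0, "ry": 0, "rz": 0, "claw": 255},
  ],
)

```text
t: 15.43
tool_pos: [0.5719, -0.0117, 0.1217]
orientation: [0.006, 3.137, 0.0]
force: [-4.2, 10.0, 3.1]
opening: 0.0004
gripper_force: 5.2
```

Request:
arm_command(
  targets=[
    {"x": 0, "y": -0.002, "z": 0, "rx": 0, "ry": 0, "rz": 0, "claw": 255},
    {"x": 0, "y": -0.003, "z": 0, "rx": 0, "ry": 0, "rz": 0, "claw": 255},
    {"x": 0, "y": -0.003, "z": 0, "rx": 0, "ry": 0, "rz": 0, "claw": 255},
  ],
)

```text
t: 15.68
tool_pos: [0.5719, -0.012, 0.1218]
orientation: [0.006, 3.137, 0.003]
force: [-4.4, 14.5, 2.8]
opening: 0.0002
gripper_force: 7.7
```

```bash
python3 fol.py
```

```text
15.6833 [ 0.5719 -0.012   0.1218] [-4.4291 14.5335  2.7787]
blue y 0 
cap 66 [ 0.5695 -0.1769  0.1529]
```

Force rises with no movement, so the row is snug. Backing off and lifting away.

Request:
arm_command(
  targets=[
    {"x": 0, "y": 0.005, "z": 0, "rx": 0, "ry": 0, "rz": 0, "claw": 255},
    {"x": 0, "y": 0.02, "z": 0, "rx": 0, "ry": 0, "rz": 0, "claw": 255},
    {"x": 0, "y": 0.05, "z": 0, "rx": 0, "ry": 0, "rz": 0, "claw": 255},
    {"x": 0, "y": 0.08, "z": 0.06, "rx": 0, "ry": 0, "rz": 0, "claw": 255},
    {"x": -0.05, "y": 0.15, "z": 0.14, "rx": 0, "ry": 0, "rz": 0, "claw": 255},
    {"x": -0.1, "y": 0.22, "z": 0.22, "rx": 0, "ry": 0, "rz": 0, "claw": 255},
    {"x": -0.18, "y": 0.3, "z": 0.28, "rx": 0, "ry": 0, "rz": 0, "claw": 255},
    {"x": -0.26, "y": 0.38, "z": 0.28, "rx": 0, "ry": 0, "rz": 0, "claw": 255},
    {"x": -0.32, "y": 0.44, "z": 0.28, "rx": 0, "ry": 0, "rz": 0, "claw": 255},
    {"x": -0.32, "y": 0.44, "z": 0.28, "rx": 0, "ry": 0, "rz": 0, "claw": 255},
  ],
)

```text
t: 16.57
tool_pos: [0.4282, 0.1894, 0.259]
orientation: [0.009, 3.133, -0.003]
force: [0.5, 1.2, 0.0]
opening: 0.0006
gripper_force: 0.0
```

```bash
python3 fol.py
python3 - <<'E'
from h import *
im,P=look('top'); a=im[150:270,300:430,::-1]
im,P=look('side'); b=im[150:270,300:430,::-1]
cv2.imwrite('pics/g6.png',cv2.resize(np.hstack([a,b]),None,fx=3,fy=3,interpolation=cv2.INTER_CUBIC))
E
```

```text
16.5667 [0.4282 0.1894 0.259 ] [0.533  1.1574 0.0276]
blue y 94 [-0.0395 -0.0269]
cap 70 [ 0.5694 -0.0696  0.1529]
cap 66 [ 0.5703 -0.1236  0.1531]
cap 68 [ 0.5695 -0.177   0.1532]
```

View pics/g6.png

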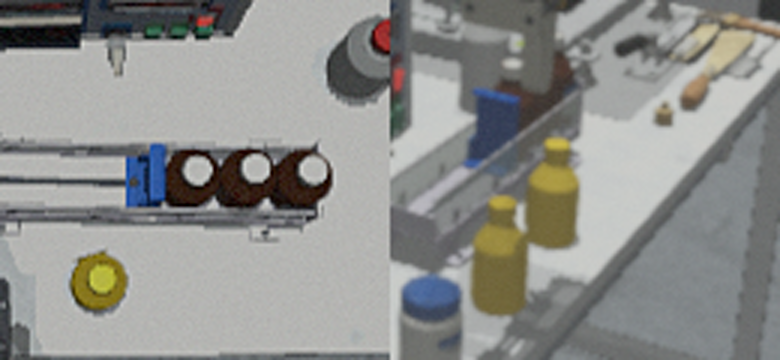

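The three caps stand in line at (198,170), (256,170) and (313,170), with the follower snug behind them and the robot clear. Handing in.

```bash
python3 -c "from plant import robot; print(robot.close_job())"
```

```text
the job is handed in; nothing more can be done
None
```

The fallen bottle was stood back up, and the follower was slid up until the three bottles stood snug against the end posts; the job was handed in at about 17 s of the 58 s limit, and the hand-in gave no verdict.

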